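# Bring the burn-test balance level

## Task

Two tester candles from a burn test are being compared on the shop's twin-pan balance, but the loose brass weight was left beside the heavier candle. Set the weight down gently on the other, higher pan, beside the lighter candle, then hold down the sliding poise's spring button while you slide it along the front bar, and let go, until the pans sit level on their own. Press only as hard as the button needs, never force the locked poise, and leave both candles standing on their pans and everything else on the table undisturbed.

Things in the scene. Friction and masses are not known exactly. Their poses are not given: they have to be found in the camera images.
- balance: Twin-pan counter balance, grey base 150 x 250 x 26 mm, fixed. Origin on the table under the beam's pivot; x points from its front bar to its back, y to its left pan. Pans at y = +100 mm (left) and -100 mm (right): level plates 134 x 108 mm, x = -60 to +74 mm, 3 mm rim, surface 99 mm above the table when level, rising and sinking by up to 10 mm. Each carries a candle at x about +32 mm.
- beam (a joint): Tilt of the beam in rad about the balance's x axis through the pivot (70 mm above the table, y = 0): 0 is level, positive is left pan high, stops at -0.10 and +0.10. Pan height changes by 100 mm x tilt. It rests about 1.5 s after release. Free, it turns by about -0.022 rad per 10 mm that the poise moves left; beyond, it lies on a stop. A finger on the poise falsifies it.
- poise (a joint): Position of the brass poise along the bar in m, from the middle, positive towards the left pan, -0.083 to +0.083. Block 32 (x) x 30 (y) x 37 mm (z) wrapped round the bar, 0.09 kg. A spring brake locks it to the bar (holds 20 N) until its button is pressed; then it slides with less than 1 N.
- poise_button (a point): Centre of the top of the poise's ribbed rubber push button, 26 x 26 mm, 34 mm above the bar's centre line. Pressed straight down, the brake lets go at about 5 N, then the spring gains 6 N per mm; the end is 2 mm down. Keep 6 to 9 N on it while sliding: closed fingertips carry it along by friction. More than 12 N strains the pivots.
- bar_middle (a point): Middle of the front bar's centre line (balance x = -92 mm, y = 0, 70 mm above the table). The bar, 6 mm thick (x), 14 mm high, 211 mm long (y), is part of the tilting beam. Pressing the button leans the beam onto its stop on the poise's side of the middle: so the pressed button climbs towards the middle, slope 0.1, and sinks again beyond it. Between its stops the beam yields to a few tenths of a newton.
- weight: Brass weight, 0.10 kg: cylinder 25 mm in diameter and 30 mm high, then a neck and a knob 17 mm in diameter from 39 to 46 mm height. Origin at the centre of its underside. Grasp the cylinder or the knob. It stands at the front of the heavier candle's pan, about 68 mm in front of the candle's axis.
- candle_heavy: Open tester candle in a glass, 67 mm in diameter, 74 mm high, origin at the centre of its underside; the heavier one, standing on the low pan (left or right, it varies) at the start. About 0.30 kg.
- candle_light: The other tester candle, same shape, alone on the high pan at the start. About 0.20 kg.
- left_spot (a point): On the left pan's surface, the free place in front of its candle (balance x = -36 mm, y = +100 mm); moves with the pan.
- right_spot (a point): The same on the right pan (balance x = -36 mm, y = -100 mm).
- weight_block: Bystander: dark wooden block 52 x 120 x 24 mm with two other brass weights, origin under its centre.
- tin: Bystander: flat hinged tin 61 x 88 x 22 mm, origin under its centre.
- cards: Bystander: clear tray of cards 65 x 92 x 19 mm, origin under its centre.
- spare_tester: Bystander: tester candle standing on the table, 67 mm in diameter, 74 mm high.
- jar_a: Bystander: lidded candle jar on the table at the left, 69 mm in diameter, 82 mm high.
- jar_b: Bystander: lidded candle jar on the table at the right, 69 mm in diameter, 82 mm high.

How it is judged (in metres and radians):
On the way:
1. the weight stands on the lighter candle's pan (((x of weight in the frame of left_spot between -0.022 and 0.105 m and y of weight in the frame of left_spot between -0.048 and 0.048 m and z of weight in the frame of left_spot between -0.006 and 0.008 m and x of candle_light in the frame of left_spot between -0.022 and 0.105 m and y of candle_light in the frame of left_spot between -0.048 and 0.048 m and z of candle_light in the frame of left_spot between -0.006 and 0.008 m and x of candle_heavy in the frame of right_spot between -0.022 and 0.105 m and y of candle_heavy in the frame of right_spot between -0.048 and 0.048 m and z of candle_heavy in the frame of right_spot between -0.006 and 0.008 m) or (x of weight in the frame of right_spot between -0.022 and 0.105 m and y of weight in the frame of right_spot between -0.048 and 0.048 m and z of weight in the frame of right_spot between -0.006 and 0.008 m and x of candle_light in the frame of right_spot between -0.022 and 0.105 m and y of candle_light in the frame of right_spot between -0.048 and 0.048 m and z of candle_light in the frame of right_spot between -0.006 and 0.008 m and x of candle_heavy in the frame of left_spot between -0.022 and 0.105 m and y of candle_heavy in the frame of left_spot between -0.048 and 0.048 m and z of candle_heavy in the frame of left_spot between -0.006 and 0.008 m)) and angle between weight's own z axis and vertical below 0.15 rad and contact force between the fingers and weight below 0.05 N), for 0.2 s.
At the end, for the whole second after the job is handed in: Weight and lighter candle stand upright on one pan, the heavier candle on the other, and the released beam rests within 0.02 rad of level (pans within about 4 mm of the same height), turning slower than 0.02 rad/s (((x of weight in the frame of left_spot between -0.022 and 0.105 m and y of weight in the frame of left_spot between -0.048 and 0.048 m and z of weight in the frame of left_spot between -0.006 and 0.008 m and x of candle_light in the frame of left_spot between -0.022 and 0.105 m and y of candle_light in the frame of left_spot between -0.048 and 0.048 m and z of candle_light in the frame of left_spot between -0.006 and 0.008 m and x of candle_heavy in the frame of right_spot between -0.022 and 0.105 m and y of candle_heavy in the frame of right_spot between -0.048 and 0.048 m and z of candle_heavy in the frame of right_spot between -0.006 and 0.008 m) or (x of weight in the frame of right_spot between -0.022 and 0.105 m and y of weight in the frame of right_spot between -0.048 and 0.048 m and z of weight in the frame of right_spot between -0.006 and 0.008 m and x of candle_light in the frame of right_spot between -0.022 and 0.105 m and y of candle_light in the frame of right_spot between -0.048 and 0.048 m and z of candle_light in the frame of right_spot between -0.006 and 0.008 m and x of candle_heavy in the frame of left_spot between -0.022 and 0.105 m and y of candle_heavy in the frame of left_spot between -0.048 and 0.048 m and z of candle_heavy in the frame of left_spot between -0.006 and 0.008 m)) and value of joint beam between -0.02 and 0.02 rad and velocity of joint beam between -0.02 and 0.02 rad/s and linear speed of weight below 0.02 m/s and angle between each of weight, candle_heavy, candle_light's own z axis and vertical below 0.15 rad); the robot touches nothing.
It fails at once if the robot presses or shoves the balance with more than 12 N (contact force between any of the arm, the fingers and balance above 12 N).
It fails at once if the weight is dropped or pressed on the balance with more than 10 N (contact force between weight and balance above 10 N).
It fails at once if a candle on the balance is tipped or pushed (angle between any of candle_heavy, candle_light's own z axis and vertical above 0.3 rad or distance of any of candle_heavy, candle_light from where it was at the start of the episode above 0.045 m).
It fails at once if a bystander is moved by more than 2 cm (distance of any of weight_block, tin, cards, spare_tester, jar_a, jar_b from where it was at the start of the episode above 0.02 m).
It also fails if it takes over 66 s, if anything falls off the work surface, if the arm or the gripper's body presses on something with over 40 N, if the wrist force passes 120 N, or if a joint passes its speed limit or range.

## Robot

A 6-joint arm with a two-finger parallel gripper is mounted at the origin on a cart in front of the work surface, level with it; the furniture and walls round the work are solid. World frame = base frame: x ahead of the robot, y to its left, z up, the work surface at z = 0. Lengths are in mm, angles in rad, forces in N, time in s.
With the tool pointing down it reaches from about 150 to 775 mm from the base axis. Payload 6.1 kg.
Tool frame: the origin (TCP) lies on the mounting face of the last link; the fingertips stand 173 mm ahead of it and the grasp point (between the pads) lies 155 mm ahead of it; z points along the fingers, x is the direction in which the jaws open and shut, and the axes are right-handed (so a half turn about z gives the same grasp; the last joint's range is limited). The gripper opens to 85 mm and grips with 20 to 120 N. Pads are 22 mm wide; open, the fingers measure 114 mm over their backs; the gripper's body (76 mm by 85 mm) begins 54 mm behind the grasp point. The pads swing forward as they close: fully open they stand 13 mm farther back than shut.
Start: joints at [1.345, 0.126, -0.04, 1.405, 0, 1.571], TCP at [117.535, 511.659, 404.695] pointing down, gripper open.
Joint ranges: [-2.72, 2.72], [-0.95, 1.95], [-1.27, 1.35], [-1.78, 2.02], [-1.46, 1.47], [-3.14, 3.14]. Speed limits (rad/s): [2.39, 2.39, 3.01, 3.14, 3.14, 3.14].

## Interface

Orientations are given as a rotation vector (axis times angle).
In Python, from bench import status, eyes, bot gives the robot as it stands.
- The arm moves only by the shell command python3 -m handwheel 'ROWS' [FORCE]. ROWS is JSON, a list of rows, each an object with "translation": the shift along the tool's x, y, z in mm, a list of three; "yaw": the turn about the tool's z in rad; "jaw": the closure, from -1 (fully open) to 1 (shut). A call has 1 to 12 rows; each row is the pose to reach, as a shift and turn from the pose measured when the call began, along the tool's axes at that moment; what a row does not reach only later rows make up. A row lasts 1/12 s, in which the tool goes at most 41.7 mm and 7.16 degrees, less where a joint would pass 70% of its speed; a pose out of reach is approached as far as the arm can. A call with a gripper value outside its range is refused whole. The fingers move at their own pace and stop on an object; FORCE is the grip in N (left out, the last holds). Time passes only in rows, so rows that repeat a pose let the fingers close. It gives the time, the measured TCP pose, the force and the opening at its end, in the units of the state.
- status.read_state(): the state, without advancing time (a new reading comes with each control period).
- eyes.get_image(name): name is "scene" or "top" or "wrist"; returns (picture, depth): 480x640x3 uint8, red, green, blue; 480x640 float32, mm along the optical axis (not along the pixel's ray), 0 where there is no reading.
- eyes.get_calibration(name): a dict with "fx", "fy", "cx", "cy" (pixels), "eye" and "attitude" of the camera in the world. Camera axes: x right, y down, z forward; pixel columns grow to the right and rows downward; lengths in mm; the calibration is good to about 2 mm. A picture is of the moment at which its call begins: read the wrist's pose just before it. get_calibration takes no time and is no camera call; for the wrist camera it gives the pose at the moment of the call.
- bot.sign_off(): hands the job in, once; it reports no verdict.
The state is a dict: "clock": time; "joint_positions": joint angles; "joint_velocities": joint speeds; "joint_efforts": joint torques, N m; "ee_pos": TCP position; "ee_rot": TCP orientation; "wrist_force": force on the tool from outside, world axes, zero at the start; "moment": the same for the moment, N m; "gripper_width": finger opening in mm.
Only numpy, scipy, OpenCV 4.12 (cv2) and the standard library are available. Lean on these libraries where they do the work, as an engineer would, in place of code of your own. Each camera call takes 0.05 s, during which the arm holds its last target. There are 200 camera calls.

## Working session

There is one attempt and no reset: what is moved stays moved. The work goes in short steps, Python scripts to look and compute and a shell command to move; the robot and the scene stay as the last step left them, time stands still between calls to the robot, and variables do not carry over. Pictures are saved under pics/ and viewed, about 8 in all and at most 12, crops included, and the job is handed in when it is done.

```bash
ls; mkdir -p pics; python3 - <<'E'
from bench import status, eyes
import cv2
s=status.read_state(); print({k:s[k] for k in('clock','ee_pos','ee_rot','wrist_force','gripper_width')})
for n in('top','scene'):
    im,d=eyes.get_image(n); cv2.imwrite(f'pics/{n}0.png',im[:,:,::-1]); 
    import numpy as np; np.save(f'pics/{n}0d.npy',d)
    print(n,eyes.get_calibration(n))
E
```

```text
pics
{'clock': 0.0, 'ee_pos': array([117.51192944, 511.55093607, 403.9313371 ]), 'ee_rot': array([ 2.45677410e+00,  1.95642207e+00, -1.91405898e-03]), 'wrist_force': array([ 0.40093018, -0.9711992 , -0.01170006]), 'gripper_width': 85.50979693672637}
top {'fx': 539.5113398677665, 'fy': 539.5113398677665, 'cx': 314.56074250395466, 'cy': 247.78066288335845, 'eye': array([ 523.50157807, -243.19866884, 1363.05855926]), 'attitude': array([-2.20925508,  2.1660466 , -0.06705374])}
scene {'fx': 491.0800777044526, 'fy': 491.0800777044526, 'cx': 315.50365914901136, 'cy': 226.33540151170507, 'eye': array([187.49153967, 438.65701021, 791.79710233]), 'attitude': array([-0.75885247,  2.57635313, -1.16739464])}
```

View pics/top0.png

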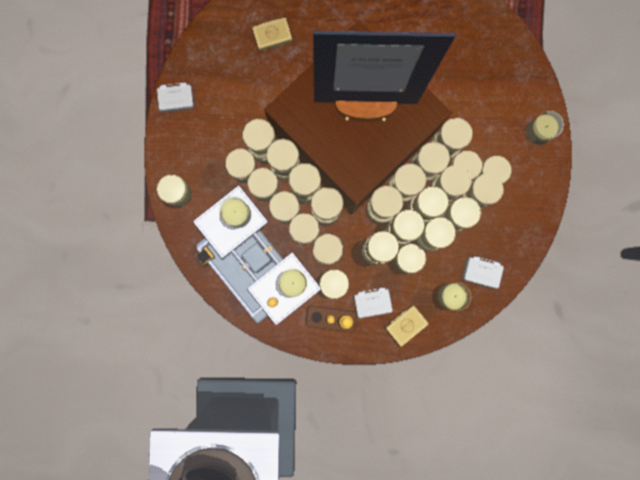

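View pics/scene0.png

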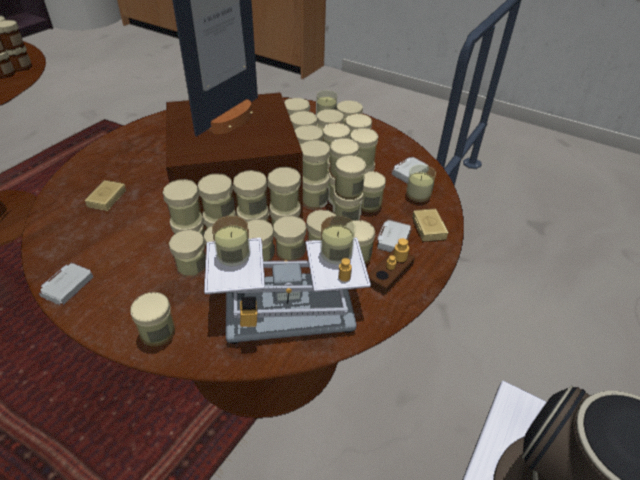

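The right pan (white, near (284,288) in top) carries the weight at (272,302) and a candle. The left pan is at (231,221). The poise sits near the bar's left end at (205,252).

```bash
cat > h.py <<'E'
import numpy as np, cv2
from scipy.spatial.transform import Rotation as R
from bench import status, eyes
def ray(c,u,v):
    return R.from_rotvec(c['attitude']).apply(np.stack([(u-c['cx'])/c['fx'],(v-c['cy'])/c['fy'],np.ones_like(u,float)],-1))
def plane(c,u,v,z):
    r=ray(c,np.asarray(u,float),np.asarray(v,float)); return c['eye']+r*((z-c['eye'][2])/r[...,2])[...,None]
def cloud(c,d):
    v,u=np.mgrid[:480,:640]; return c['eye']+ray(c,u,v)*d[...,None]
def tool(p):  # world point -> grasp-tool shift from current TCP
    s=status.read_state(); return R.from_rotvec(s['ee_rot']).inv().apply(np.asarray(p)-s['ee_pos'])
E
python3 - <<'E'
from h import *
c=eyes.get_calibration('top'); im=cv2.imread('pics/top0.png'); d=np.load('pics/top0d.npy')
P=cloud(c,d); hsv=cv2.cvtColor(im,cv2.COLOR_BGR2HSV)
print('table z',np.median(P[280:300,200:215,2]))
m=((hsv[...,1]<40)&(hsv[...,2]>190)).astype(np.uint8); m[:180]=0;m[330:]=0;m[:,:190]=0;m[:,322:]=0
n,l,st,ce=cv2.connectedComponentsWithStats(m)
C=[]
for i in range(1,n):
    if st[i,4]>400:
        q=P[l==i]; z=np.median(q[:,2]); v,u=np.where(l==i)
        pl=plane(c,u,v,z)[:,:2].astype(np.float32); print(st[i],'z',z,np.percentile(q[:,2],[10,90]),cv2.minAreaRect(pl)); 
        C.append(np.array(cv2.minAreaRect(pl)[0]))
L,Rr=sorted(C,key=lambda p:-p[1])
y=(L-Rr)/np.linalg.norm(L-Rr); x=np.array([y[1],-y[0]]); o=(L+Rr)/2-7*x
print('origin',o,'x',x,'y',y,'dist',np.linalg.norm(L-Rr))
for s in(1,-1): print('spot',s,o-36*x+100*s*y,'candle',o+32*x+100*s*y)
# brass
m=(hsv[...,0]>10)&(hsv[...,0]<28)&(hsv[...,1]>150)&(hsv[...,2]>140)
n,l,st,ce=cv2.connectedComponentsWithStats(m.astype(np.uint8))
for i in range(1,n):
    a=st[i]
    if a[4]>8 and 190<ce[i][0]<360 and 230<ce[i][1]<340: 
        z=np.percentile(P[l==i][:,2],90); w=plane(c,*ce[i],z); print(a,ce[i],z,w,'bal',(w[:2]-o)@x,(w[:2]-o)@y)
# poise dark button
sub=P[240:262,196:216].reshape(-1,3); k=sub[sub[:,2]>60]
print('poise pts',len(k),np.percentile(k[:,2],[50,90]), k[k[:,2]>80].mean(0) if (k[:,2]>80).any() else 0)
for q in k[k[:,2]>80][::6]: print(q.round(),(q[:2]-o)@x,(q[:2]-o)@y)
E
```

```text
Traceback (most recent call last):
  File "h.py", line 9, in cloud
    v,u=np.mgrid[:480,:640]; return c['eye']+ray(c,u,v)*d[...,None]
                                             ~~~^^^^^^^
  File "h.py", line 5, in ray
    return R.from_rotvec(c['attitude']).apply(np.stack([(u-c['cx'])/c['fx'],(v-c['cy'])/c['fy'],np.ones_like(u,float)],-1))
           ~~~~~~~~~~~~~~~~~~~~~~~~~~~~~~~~~~^^^^^^^^^^^^^^^^^^^^^^^^^^^^^^^^^^^^^^^^^^^^^^^^^^^^^^^^^^^^^^^^^^^^^^^^^^^^^^
  File "scipy/spatial/transform/_rotation.pyx", line 2580, in scipy.spatial.transform._rotation.Rotation.apply
ValueError: Expected input of shape (3,) or (P, 3), got (480, 640, 3).
```

```bash
sed -i 's/return R.from_rotvec(c\[.attitude.\]).apply(\(.*\))$/return \1 @ R.from_rotvec(c["attitude"]).as_matrix().T/' h.py; sed -n 5p h.py
cat > m.py <<'E'
from h import *
c=eyes.get_calibration('top'); im=cv2.imread('pics/top0.png'); d=np.load('pics/top0d.npy')
P=cloud(c,d); hsv=cv2.cvtColor(im,cv2.COLOR_BGR2HSV)
print('table z',np.median(P[280:300,200:215,2]))
m=((hsv[...,1]<40)&(hsv[...,2]>190)).astype(np.uint8); m[:180]=0;m[330:]=0;m[:,:190]=0;m[:,322:]=0
n,l,st,ce=cv2.connectedComponentsWithStats(m)
C=[]
for i in range(1,n):
    if st[i,4]>400:
        q=P[l==i]; z=np.median(q[:,2]); v,u=np.where(l==i)
        pl=plane(c,u,v,z)[:,:2].astype(np.float32); print(st[i],'z',z,np.percentile(q[:,2],[10,90]),cv2.minAreaRect(pl)); 
        C.append(np.array(cv2.minAreaRect(pl)[0]))
L,Rr=sorted(C,key=lambda p:-p[1])
y=(L-Rr)/np.linalg.norm(L-Rr); x=np.array([y[1],-y[0]]); o=(L+Rr)/2-7*x
print('origin',o,'x',x,'y',y,'dist',np.linalg.norm(L-Rr))
for s in(1,-1): print('spot',s,o-36*x+100*s*y,'candle',o+32*x+100*s*y)
m=(hsv[...,0]>10)&(hsv[...,0]<28)&(hsv[...,1]>150)&(hsv[...,2]>140)
n,l,st,ce=cv2.connectedComponentsWithStats(m.astype(np.uint8))
for i in range(1,n):
    a=st[i]
    if a[4]>8 and 190<ce[i][0]<360 and 230<ce[i][1]<340: 
        z=np.percentile(P[l==i][:,2],90); w=plane(c,*ce[i],z); print(a,ce[i],z,w,'bal',(w[:2]-o)@x,(w[:2]-o)@y)
sub=P[240:265,194:218].reshape(-1,3); k=sub[sub[:,2]>88]
for q in k[::6]: print(q.round(),(q[:2]-o)@x,(q[:2]-o)@y)
print('tool shift to weight',tool([0,0,0]),'tool axes',R.from_rotvec(status.read_state()['ee_rot']).as_matrix().round(3))
E
python3 m.py
```

```text
return np.stack([(u-c['cx'])/c['fx'],(v-c['cy'])/c['fy'],np.ones_like(u,float)],-1) @ R.from_rotvec(c["attitude"]).as_matrix().T
table z 0.3025197856818522
[ 194  186  127  138 5416] z 90.68787115490545 [ 25.98229864 112.38010971] ((576.0108032226562, -90.54885864257812), (314.2944641113281, 168.265869140625), 40.0584831237793)Traceback (most recent call last):
  File "m.py", line 13, in <module>
    L,Rr=sorted(C,key=lambda p:-p[1])
    ^^^^
ValueError: not enough values to unpack (expected 2, got 1)
```

```bash
sed -i 's/m\[:180\]=0;/m[(P[...,2]<82)|(P[...,2]>118)]=0;m=cv2.morphologyEx(m,cv2.MORPH_OPEN,np.ones((5,5),np.uint8));m[:180]=0;/' m.py; python3 m.py
```

```text
table z 0.3025197856818522
[ 196  206   69   50 1506] z 109.58997564236631 [106.44107835 113.03377637] ((661.5819702148438, -39.556854248046875), (109.12627410888672, 135.5869140625), 40.24687957763672)
[ 250  255   69   68 1678] z 89.79059060823624 [86.3101946  93.26459946] ((508.6905517578125, -168.05706787109375), (108.68376922607422, 134.5836639404297), 39.70463562011719)
origin [580.63244887 -98.44826006] x [ 0.64340173 -0.76552871] y [0.76552871 0.64340173] dist 199.72003089067385
spot 1 [634.02285797  -6.54905323] candle [677.77417569 -58.6050058 ]
spot -1 [ 480.91711512 -135.22939946] candle [ 524.66843284 -187.28535203]
[206 249   7   8  11] [209.18181818 252.81818182] 99.38604590884756 [587.50237825   7.79541915  99.38604591] bal -76.91246268466611 73.61649533235028
[269 299   8   7  38] [272.21052632 301.86842105] 136.8389639857135 [ 477.29067371 -145.91066752  136.83896399] bal -30.156441283593487 -109.64849139170278
[327 315   8   9  43] [330.34883721 318.95348837] 54.44538479169982 [ 435.98628645 -280.50064696   54.44538479] bal 46.30073836019435 -227.86361162812975
[34
[... 1970 characters left out ...]
14115964
[578.   2.  91.] -78.80337169921964 63.00052702513612
[574.  19. 114.] -93.7750309104985 70.75343207646216
[575.   6. 110.] -83.48416595187139 62.6911580225991
[572.  23. 115.] -98.73074106253716 71.73838790296685
[572.  10. 113.] -88.04631421759214 63.17021729153276
[570.  22. 110.] -99.02298660101863 69.2494627677824
[571.  11.  95.] -90.05285640148809 62.78108256273829
[568.  15. 108.] -95.22695573154168 63.268285263309714
[565.  17. 108.] -98.48236633998305 62.9051907947564
[561.  24.  98.] -106.40684502792882 63.75271892168263
tool shift to weight [-5.24297751e+02 -3.81307381e-03  4.04761022e+02] tool axes [[ 0.224  0.975 -0.   ]
 [ 0.975 -0.224 -0.001]
 [-0.001  0.    -1.   ]]
```

```bash
python3 -m handwheel '[{"translation":[-560,498,0],"yaw":0.646,"jaw":-1},{"translation":[-560,498,0],"yaw":0.646,"jaw":-1},{"translation":[-560,498,0],"yaw":0.646,"jaw":-1},{"translation":[-560,498,0],"yaw":0.646,"jaw":-1},{"translation":[-560,498,0],"yaw":0.646,"jaw":-1},{"translation":[-560,498,0],"yaw":0.646,"jaw":-1},{"translation":[-560,498,0],"yaw":0.646,"jaw":-1},{"translation":[-560,498,0],"yaw":0.646,"jaw":-1},{"translation":[-560,498,0],"yaw":0.646,"jaw":-1},{"translation":[-560,498,0],"yaw":0.646,"jaw":-1},{"translation":[-560,498,0],"yaw":0.646,"jaw":-1},{"translation":[-560,498,0],"yaw":0.646,"jaw":-1}]'
python3 -c "
from h import *
print(tool([477,-146,360]), R.from_rotvec(status.read_state()['ee_rot']).as_matrix().round(3)[:,0])"
```

```text
clock: 1.1
ee_pos: [357.8, 71.0, 404.8]
ee_rot: [2.951, 1.075, -0.0]
wrist_force: [0.5, 0.6, -0.5]
gripper_width: 85.2
[-48.31464759 242.76228623  45.0853525 ] [ 0.766  0.643 -0.001]
```

```bash
python3 -m handwheel '[{"translation":[-48,243,0],"yaw":0,"jaw":-0.3},{"translation":[-48,243,0],"yaw":0,"jaw":-0.3},{"translation":[-48,243,0],"yaw":0,"jaw":-0.3},{"translation":[-48,243,0],"yaw":0,"jaw":-0.3},{"translation":[-48,243,25],"yaw":0,"jaw":-0.3},{"translation":[-48,243,45],"yaw":0,"jaw":-0.3},{"translation":[-48,243,45],"yaw":0,"jaw":-0.3},{"translation":[-48,243,45],"yaw":0,"jaw":-0.3},{"translation":[-48,243,45],"yaw":0,"jaw":-0.3}]'
python3 - <<'E'
from h import *
c=eyes.get_calibration('wrist'); print(c['eye'],R.from_rotvec(c['attitude']).as_matrix().round(2).tolist())
im,d=eyes.get_image('wrist'); cv2.imwrite('pics/w1.png',im[...,::-1]); np.save('pics/w1d.npy',d)
P=cloud(c,d); hsv=cv2.cvtColor(im[...,::-1].copy(),cv2.COLOR_BGR2HSV)
m=((hsv[...,0]>10)&(hsv[...,0]<28)&(hsv[...,1]>150)&(hsv[...,2]>120)).astype(np.uint8)
n,l,st,ce=cv2.connectedComponentsWithStats(m)
for i in range(1,n):
    if st[i,4]>150:
        q=P[l==i]; zt=np.percentile(q[:,2],95); t=q[q[:,2]>zt-3]; print(st[i],zt,(t.min(0)+t.max(0))/2,t.mean(0))
E
```

```text
clock: 1.85
ee_pos: [477.0, -146.0, 359.3]
ee_rot: [-2.951, -1.074, 0.004]
wrist_force: [-0.7, 0.2, -0.5]
gripper_width: 55.5
[424.51935393 -81.59076761 330.1479334 ] [[0.77, 0.61, 0.21], [0.64, -0.72, -0.25], [-0.0, 0.32, -0.95]]
[617 120  23  48 459] 98.75181341477624 [502.17168571 -27.89623766 212.9510703 ] [569.90138788  15.86939069  97.94759636]
[161 303  27  26 419] 53.38754774173494 [ 433.94991512 -184.80439909  190.28504866] [ 436.13217372 -273.14421323   63.28581516]
[114 334  45  43 831] 73.2453016407753 [ 431.99383299 -206.00690359  200.23623022] [ 429.97514287 -305.01374755   86.29059274]
```

View pics/w1.png

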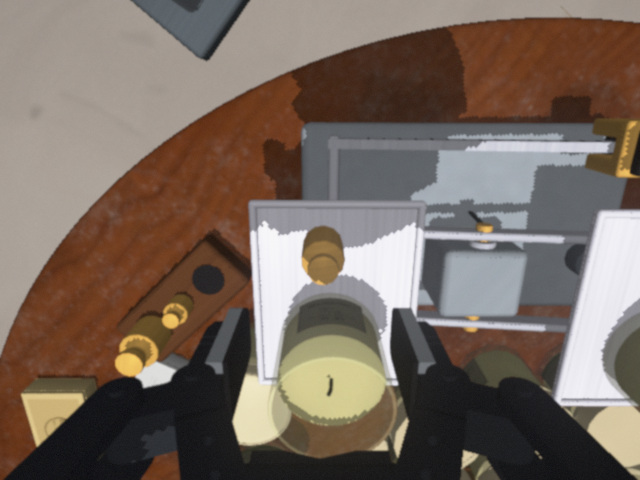

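Weight on the right pan, knob top at about (324,268). The fingers straddle it at (235,320) and (405,320). The poise is at the right edge, (620,140).

```bash
python3 - <<'E'
from h import *
c=eyes.get_calibration('wrist'); im=cv2.imread('pics/w1.png'); d=np.load('pics/w1d.npy'); P=cloud(c,d)
for uv in((324,268),(323,232)): print(P[uv[1],uv[0]],plane(c,*uv,135.5))
o=np.array([580.6,-98.4]);x=np.array([.6434,-.7655]);y=np.array([.7655,.6434])
# knob-height points near weight
q=P[225:290,295:350].reshape(-1,3); k=q[(q[:,2]>131)&(q[:,2]<141)&(np.hypot(q[:,0]-477,q[:,1]+146)<30)]
k=k[(k[:,:2]-o)@x<-18]
B=np.c_[(k[:,:2]-o)@x,(k[:,:2]-o)@y]; print(len(k),B.min(0),B.max(0),np.median(B,0),np.median(k,0))
q=P[200:240,270:400].reshape(-1,3); print('pan z',np.median(q[:,2]))
print(tool(np.r_[o+x*B.mean(0)[0]+y*B.mean(0)[1],132]))
E
```

```text
[ 478.5313536  -142.19203813  137.30602875] [ 479.03538069 -142.7619539   135.5       ]
[ 471.68103042 -134.58683983  107.34960639] [ 465.73917945 -127.850544    135.5       ]
775 [ -38.77220119 -115.35792882] [-21.45540504 -98.82303773] [ -31.23474743 -107.34683623] [ 478.33579148 -143.44166813  135.83581856]
pan z 91.68756364812343
[  2.48776745  -0.46099765 228.28458288]
```

```bash
python3 -m handwheel '[{"translation":[2.5,0,30],"yaw":0,"jaw":-0.3},{"translation":[2.5,0,55],"yaw":0,"jaw":-0.3},{"translation":[2.5,0,75],"yaw":0,"jaw":-0.3},{"translation":[2.5,0,85],"yaw":0,"jaw":-0.3},{"translation":[2.5,0,85],"yaw":0,"jaw":-0.3},{"translation":[2.5,0,85],"yaw":0,"jaw":0.2},{"translation":[2.5,0,85],"yaw":0,"jaw":0.6},{"translation":[2.5,0,85],"yaw":0,"jaw":0.6},{"translation":[2.5,0,85],"yaw":0,"jaw":0.6},{"translation":[2.5,0,85],"yaw":0,"jaw":0.6},{"translation":[2.5,0,85],"yaw":0,"jaw":0.6}]' 20
```

```text
clock: 2.82
ee_pos: [479.3, -143.9, 277.2]
ee_rot: [2.95, 1.075, 0.003]
wrist_force: [-1.5, 1.1, 7.3]
gripper_width: 24.0
```

```bash
python3 -m handwheel '[{"translation":[0,0,-2],"yaw":0,"jaw":0.6},{"translation":[0,0,-4],"yaw":0,"jaw":0.6},{"translation":[0,0,-6],"yaw":0,"jaw":0.6},{"translation":[0,0,-10],"yaw":0,"jaw":0.6},{"translation":[0,0,-20],"yaw":0,"jaw":0.6},{"translation":[0,0,-40],"yaw":0,"jaw":0.6},{"translation":[0,0,-60],"yaw":0,"jaw":0.6},{"translation":[0,0,-80],"yaw":0,"jaw":0.6},{"translation":[0,0,-80],"yaw":0,"jaw":0.6},{"translation":[0,0,-80],"yaw":0,"jaw":0.6}]'
python3 - <<'E'
from h import *
for n in('scene','wrist'):
    im,d=eyes.get_image(n); cv2.imwrite(f'pics/{n}2.png',im[...,::-1]); np.save(f'pics/{n}2d.npy',d)
a=cv2.imread('pics/scene2.png')[180:380,130:450]; b=cv2.imread('pics/wrist2.png')
cv2.imwrite('pics/c2.png',np.hstack([cv2.resize(a,(480,300)),cv2.resize(b,(320,300))]))
print(status.read_state()['wrist_force'],status.read_state()['ee_pos'],status.read_state()['gripper_width'])
E
```

```text
clock: 3.65
ee_pos: [479.5, -144.0, 358.7]
ee_rot: [2.949, 1.075, 0.006]
wrist_force: [-0.4, -0.4, -1.7]
gripper_width: 23.9
[-0.05742723 -0.80293575 -1.47794152] [ 478.97857062 -143.82191326  356.67192   ] 23.714884318604682
```

View pics/c2.png

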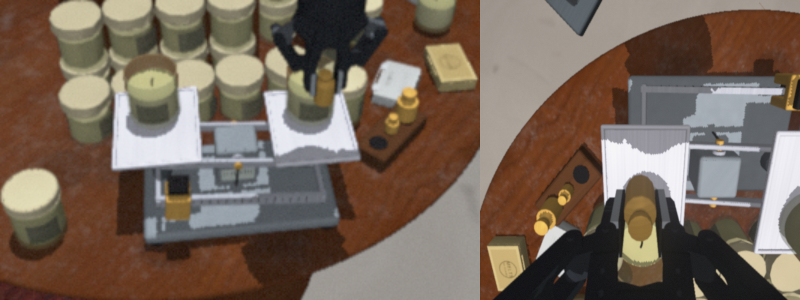

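Weight hangs in the jaws at (325,95) in the crop, the candle still stands on the right pan, and the left pan is still high.

```bash
python3 - <<'E'
from h import *
o=np.array([580.6,-98.4]);x=np.array([.6434,-.7655]);y=np.array([.7655,.6434])
c=eyes.get_calibration('scene'); P=cloud(c,np.load('pics/scene2d.npy')); im=cv2.imread('pics/scene2.png')
def bal(P): return (P[...,:2]-o)@x,(P[...,:2]-o)@y
bx,by=bal(P); w=(im.min(2)>150)
for s in(100,-100):
    k=(abs(by-s)<45)&(bx>-55)&(bx<-5)&w&(P[...,2]>80)&(P[...,2]<118); print('pan',s,k.sum(),np.median(P[k][:,2]))
c=eyes.get_calibration('top'); P=cloud(c,np.load('pics/top0d.npy')); bx,by=bal(P)
for s in(100,-100):
    k=(abs(by-s)<50)&(abs(bx-32)<45)&(P[...,2]>125); print('candle',s,k.sum(),bx[k].min(),bx[k].max(),by[k].min(),by[k].max(),np.percentile(P[k][:,2],[10,50,95]))
    k=(abs(by-s)<50)&(abs(bx-32)<45)&(P[...,2]>150)
    print('rim',k.sum(),bx[k].min(),bx[k].max(),by[k].min(),by[k].max()) if k.any() else 0
t=status.read_state()['ee_pos']; print('tcp bal',bal(t))
E
```

```text
pan 100 901 108.97878858609226
pan -100 557 89.05099225840002
candle 100 838 -0.48474035233965873 66.02782933886682 67.43293570090135 135.0656421829566 [153.80886478 158.71031554 183.98246523]
rim 786 -0.48474035233965873 65.87431066468159 67.43293570090135 135.0656421829566
candle -100 1863 0.7019612892040178 74.10625632974856 -136.87230551779555 -70.9047820423396 [ 136.70594702 1363.05855926 1363.05855926]
rim 1274 0.7019612892040178 74.10625632974856 -136.87230551779555 -70.9047820423396
tcp bal (np.float64(-30.6127530656491), np.float64(-107.01566318234833))
```

```bash
python3 -m handwheel '[{"translation":[40,-6,0],"yaw":0,"jaw":0.6},{"translation":[80,-6,0],"yaw":0,"jaw":0.6},{"translation":[120,-6,0],"yaw":0,"jaw":0.6},{"translation":[160,-6,0],"yaw":0,"jaw":0.6},{"translation":[190,-6,0],"yaw":0,"jaw":0.6},{"translation":[207,-6,0],"yaw":0,"jaw":0.6},{"translation":[207,-6,15],"yaw":0,"jaw":0.6},{"translation":[207,-6,30],"yaw":0,"jaw":0.6},{"translation":[207,-6,42],"yaw":0,"jaw":0.6},{"translation":[207,-6,48],"yaw":0,"jaw":0.6},{"translation":[207,-6,48],"yaw":0,"jaw":0.6},{"translation":[207,-6,48],"yaw":0,"jaw":0.6}]'
python3 - <<'E'
from h import *
o=np.array([580.6,-98.4]);x=np.array([.6434,-.7655]);y=np.array([.7655,.6434])
t=status.read_state(); print((t['ee_pos'][:2]-o)@x,(t['ee_pos'][:2]-o)@y,t['ee_pos'],t['wrist_force'])
im,d=eyes.get_image('scene'); cv2.imwrite('pics/s3.png',cv2.resize(im[190:350,190:400,::-1],(787,600))); 
c=eyes.get_calibration('scene');P=cloud(c,d);bx=(P[...,:2]-o)@x;by=(P[...,:2]-o)@y
h=cv2.cvtColor(im[...,::-1].copy(),cv2.COLOR_BGR2HSV)
k=(h[...,0]>8)&(h[...,0]<28)&(h[...,1]>130)&(abs(bx+36)<20)&(abs(by-100)<25)&(P[...,2]>100)&(P[...,2]<190)
print('weight z',k.sum(),np.percentile(P[k][:,2],[2,50,98]) if k.any() else 0)
E
```

```text
clock: 4.75
ee_pos: [633.4, -6.1, 308.1]
ee_rot: [2.951, 1.075, -0.001]
wrist_force: [-0.7, 0.3, -1.1]
gripper_width: 24.0
-36.66026241463531 99.7670761200053 [633.38692216  -6.14217096 308.13339461] [-0.73877378  0.34199663 -1.10609555]
weight z 242 [125.84575036 149.67273138 165.85390829]
```

View pics/s3.png

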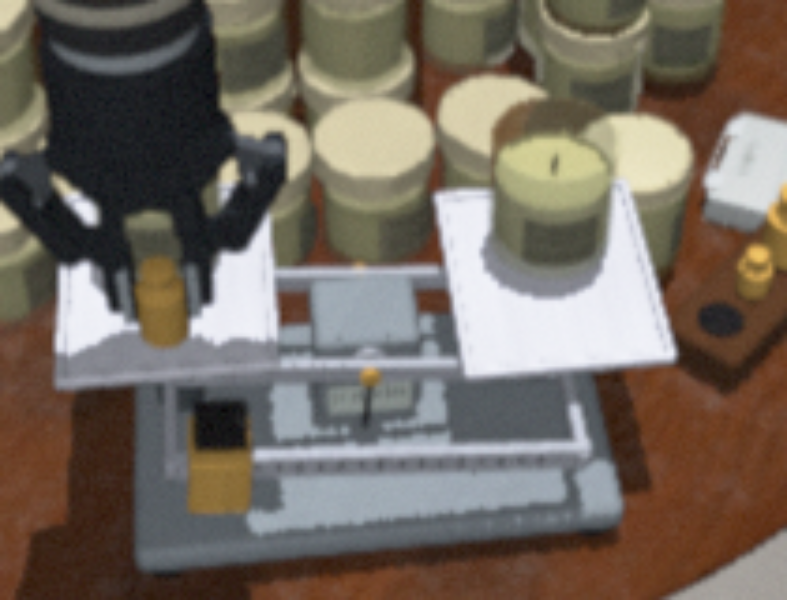

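The weight (165,310) hangs upright over the left pan in front of its candle, about 12 mm above it.

```bash
for i in 1; do python3 -m handwheel '[{"translation":[0,0,3],"yaw":0,"jaw":0.6},{"translation":[0,0,6],"yaw":0,"jaw":0.6},{"translation":[0,0,8],"yaw":0,"jaw":0.6},{"translation":[0,0,9],"yaw":0,"jaw":0.6},{"translation":[0,0,10],"yaw":0,"jaw":0.6},{"translation":[0,0,11],"yaw":0,"jaw":0.6},{"translation":[0,0,12],"yaw":0,"jaw":0.6},{"translation":[0,0,13],"yaw":0,"jaw":0.6},{"translation":[0,0,14],"yaw":0,"jaw":0.6},{"translation":[0,0,15],"yaw":0,"jaw":0.6},{"translation":[0,0,15],"yaw":0,"jaw":0.6},{"translation":[0,0,15],"yaw":0,"jaw":0.6}]'; done
cat > pan.py <<'E'
from h import *
o=np.array([580.6,-98.4]);x=np.array([.6434,-.7655]);y=np.array([.7655,.6434])
def pans(tag=None):
    im,d=eyes.get_image('scene'); c=eyes.get_calibration('scene')
    if tag: cv2.imwrite(f'pics/{tag}.png',cv2.resize(im[190:350,190:400,::-1],(787,600)))
    P=cloud(c,d);bx=(P[...,:2]-o)@x;by=(P[...,:2]-o)@y; w=im.min(2)>150; r=[]
    for s in(100,-100):
        k=(abs(by-s)<45)&(bx>-55)&(bx<-5)&w&(P[...,2]>80)&(P[...,2]<118); r.append(np.median(P[k][:,2]))
    h=cv2.cvtColor(im[...,::-1].copy(),cv2.COLOR_BGR2HSV)
    k=(h[...,0]>8)&(h[...,0]<28)&(h[...,1]>130)&(abs(bx+92)<22)&(P[...,2]>50)&(P[...,2]<102)&(abs(by)<110)
    p=(np.percentile(by[k],3),np.percentile(by[k],97),np.percentile(P[k][:,2],98)) if k.any() else 0
    print('pans',r,'tilt',(r[0]-r[1])/200,'poise y lo/hi/z',p,'n',k.sum())
if __name__=='__main__':
    import sys; pans(sys.argv[1] if len(sys.argv)>1 else None); s=status.read_state(); print(s['wrist_force'],s['ee_pos'],s['gripper_width'])
E
python3 pan.py
```

```text
clock: 5.8
ee_pos: [633.6, -6.2, 293.9]
ee_rot: [2.951, 1.075, 0.001]
wrist_force: [0.3, -0.0, -0.8]
gripper_width: 23.7
pans [np.float64(105.42712476783191), np.float64(92.6085287744051)] tilt 0.06409297996713406 poise y lo/hi/z (np.float64(65.51640095909575), np.float64(90.45143168799783), np.float64(97.74666910230648)) n 234
[-0.19915404 -0.02831398 -0.62128874] [633.61260095  -6.18138871 293.97341412] 24.09633587841872
```

```bash
python3 -m handwheel '[{"translation":[0,0,1.5],"yaw":0,"jaw":0.6},{"translation":[0,0,3],"yaw":0,"jaw":0.6},{"translation":[0,0,4.5],"yaw":0,"jaw":0.6},{"translation":[0,0,6],"yaw":0,"jaw":0.6},{"translation":[0,0,7.5],"yaw":0,"jaw":0.6},{"translation":[0,0,9],"yaw":0,"jaw":0.6},{"translation":[0,0,10.5],"yaw":0,"jaw":0.6},{"translation":[0,0,12],"yaw":0,"jaw":0.6},{"translation":[0,0,13],"yaw":0,"jaw":0.6},{"translation":[0,0,13],"yaw":0,"jaw":0.6},{"translation":[0,0,13],"yaw":0,"jaw":0.6}]'; python3 pan.py
```

```text
clock: 6.77
ee_pos: [633.6, -6.2, 280.9]
ee_rot: [2.951, 1.075, 0.001]
wrist_force: [0.5, -0.7, 0.0]
gripper_width: 23.7
pans [np.float64(92.5623444357708), np.float64(105.697303994153)] tilt -0.06567479779191103 poise y lo/hi/z (np.float64(65.22749135063262), np.float64(90.9946646611269), np.float64(94.85809031883053)) n 256
[-0.1185492  -0.40880799 -0.80519274] [633.56448887  -6.1963921  280.94068964] 23.511086149562843
```

```bash
python3 -m handwheel '[{"translation":[0,0,1],"yaw":0,"jaw":0.6},{"translation":[0,0,2],"yaw":0,"jaw":0.6},{"translation":[0,0,3],"yaw":0,"jaw":0.6},{"translation":[0,0,3],"yaw":0,"jaw":0.6},{"translation":[0,0,3],"yaw":0,"jaw":0.3},{"translation":[0,0,3],"yaw":0,"jaw":0.1},{"translation":[0,0,3],"yaw":0,"jaw":-0.1},{"translation":[0,0,3],"yaw":0,"jaw":-0.3},{"translation":[0,0,3],"yaw":0,"jaw":-0.3},{"translation":[0,0,3],"yaw":0,"jaw":-0.3}]'; python3 pan.py s4
```

```text
clock: 7.65
ee_pos: [633.6, -6.2, 278.0]
ee_rot: [2.951, 1.075, 0.001]
wrist_force: [-0.4, 0.1, 0.4]
gripper_width: 55.6
pans [np.float64(89.0600936809094), np.float64(109.03526949169873)] tilt -0.09987587905394663 poise y lo/hi/z (np.float64(65.0917521181245), np.float64(91.34190586628438), np.float64(91.80251894104813)) n 252
[ 0.17619119  0.28021624 -0.18861446] [633.57012576  -6.19589392 277.97966376] 55.55365425826878
```

View pics/s4.png

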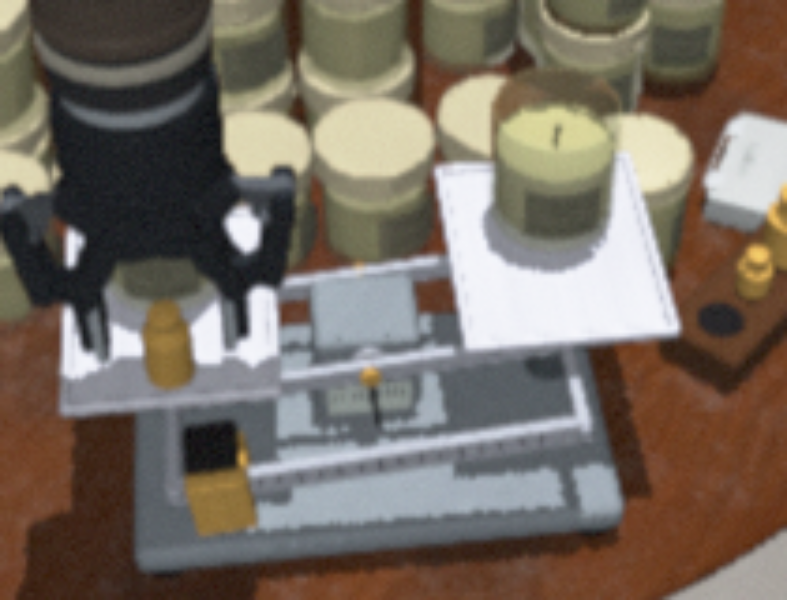

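The weight stands upright at (168,345) on the left pan and the fingers are clear of it. The left pan is now low. Poise with its black button at (212,445).

```bash
python3 -m handwheel '[{"translation":[0,0,-20],"yaw":0,"jaw":-0.3},{"translation":[0,0,-50],"yaw":0,"jaw":-0.3},{"translation":[0,0,-80],"yaw":0,"jaw":-0.3},{"translation":[-10,-30,-80],"yaw":0,"jaw":1},{"translation":[-20,-57,-80],"yaw":0,"jaw":1},{"translation":[-20,-57,-80],"yaw":0,"jaw":1},{"translation":[-20,-57,-80],"yaw":0,"jaw":1},{"translation":[-20,-57,-80],"yaw":0,"jaw":1},{"translation":[-20,-57,-80],"yaw":0,"jaw":1},{"translation":[-20,-57,-80],"yaw":0,"jaw":1}]'
python3 - <<'E'
from h import *
from pan import o,x,y,pans
pans()
t=status.read_state(); print('tcp bal',(t['ee_pos'][:2]-o)@x,(t['ee_pos'][:2]-o)@y,t['ee_pos'],t['wrist_force'],t['gripper_width'])
for n in('scene','top','wrist'):
    c=eyes.get_calibration(n); im,d=eyes.get_image(n); cv2.imwrite(f'pics/{n}5.png',im[...,::-1]); P=cloud(c,d);bx=(P[...,:2]-o)@x;by=(P[...,:2]-o)@y
    k=(im.max(2)<60)&(abs(bx+92)<25)&(abs(by)<115)&(P[...,2]>85)&(P[...,2]<108)
    if k.any(): print(n,k.sum(),'btn x',np.percentile(bx[k],[3,97]),'y',np.percentile(by[k],[3,97]),'z',np.median(P[k][:,2]))
E
```

```text
clock: 8.53
ee_pos: [582.2, 24.2, 357.5]
ee_rot: [2.951, 1.074, 0.001]
wrist_force: [0.2, -0.8, 1.5]
gripper_width: 0.2
pans [np.float64(88.97018014704588), np.float64(109.02479194200214)] tilt -0.1002730589747813 poise y lo/hi/z (np.float64(65.02446090947784), np.float64(90.92860778253191), np.float64(92.46946641956467)) n 256
tcp bal -92.87898357398547 80.0832675211532 [582.14547464  24.23010053 357.45533378] [-0.67643257 -0.66827907 -0.39522121] -0.170741851381446
scene 176 btn x [-104.76624278  -80.71103715] y [69.69079647 92.96555684] z 96.32173739984563
wrist 1564 btn x [-101.66098126  -77.70923659] y [71.70488723 94.5512325 ] z 97.58814071753935
```

View pics/wrist5.png

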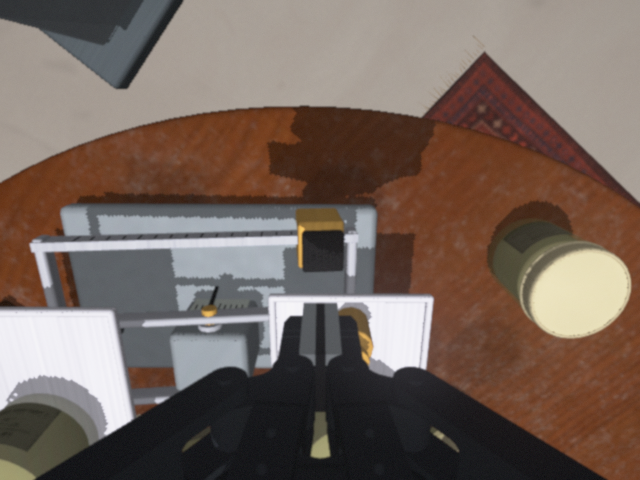

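The black button is at about (323,250); both cameras agree on balance x ≈ -91, y ≈ 82, z ≈ 97. The weight is still standing at (357,335).

```bash
python3 -m handwheel '[{"translation":[2,1,30],"yaw":0,"jaw":1},{"translation":[2,1,60],"yaw":0,"jaw":1},{"translation":[2,1,75],"yaw":0,"jaw":1},{"translation":[2,1,82],"yaw":0,"jaw":1},{"translation":[2,1,82],"yaw":0,"jaw":1},{"translation":[2,1,82],"yaw":0,"jaw":1},{"translation":[2,1,82],"yaw":0,"jaw":1}]'; python3 -m handwheel '[{"translation":[0,0,0.5],"yaw":0,"jaw":1},{"translation":[0,0,1],"yaw":0,"jaw":1},{"translation":[0,0,1.5],"yaw":0,"jaw":1},{"translation":[0,0,1.5],"yaw":0,"jaw":1}]';python3 -m handwheel '[{"translation":[0,0,0.5],"yaw":0,"jaw":1},{"translation":[0,0,1],"yaw":0,"jaw":1},{"translation":[0,0,1],"yaw":0,"jaw":1},{"translation":[0,0,1],"yaw":0,"jaw":1}]'
```

```text
clock: 9.32
ee_pos: [584.7, 24.8, 277.0]
ee_rot: [2.951, 1.074, 0.004]
wrist_force: [-0.3, 0.1, -0.0]
gripper_width: -0.5
clock: 9.65
ee_pos: [584.8, 24.8, 276.0]
ee_rot: [2.95, 1.074, 0.005]
wrist_force: [-0.2, -0.2, 0.0]
gripper_width: 0.3
clock: 9.98
ee_pos: [584.8, 24.8, 274.9]
ee_rot: [2.95, 1.074, 0.005]
wrist_force: [-0.1, -0.8, 1.4]
gripper_width: -0.2
```

```bash
for k in 1; do python3 -m handwheel '[{"translation":[0,0,0.5],"yaw":0,"jaw":1},{"translation":[0,0,1],"yaw":0,"jaw":1},{"translation":[0,0,1.5],"yaw":0,"jaw":1},{"translation":[0,0,1.5],"yaw":0,"jaw":1}]';python3 -m handwheel '[{"translation":[0,0,0.5],"yaw":0,"jaw":1},{"translation":[0,0,1],"yaw":0,"jaw":1},{"translation":[0,0,1],"yaw":0,"jaw":1}]'; done; python3 -c "
from h import *
for i in range(3): print(status.read_state()['wrist_force'])"
```

```text
clock: 10.32
ee_pos: [584.7, 24.8, 273.2]
ee_rot: [2.95, 1.074, 0.004]
wrist_force: [-0.2, -0.3, -0.3]
gripper_width: 0.3
clock: 10.57
ee_pos: [584.7, 24.8, 272.1]
ee_rot: [2.95, 1.074, 0.004]
wrist_force: [1.1, 0.7, 0.6]
gripper_width: -0.0
[1.1189619  0.72422748 0.61490134]
[1.1189619  0.72422748 0.61490134]
[1.1189619  0.72422748 0.61490134]
```

Steps of at most 1 mm, each read before the next.

```bash
python3 -m handwheel '[{"translation":[0,0,0.5],"yaw":0,"jaw":1},{"translation":[0,0,1],"yaw":0,"jaw":1},{"translation":[0,0,1],"yaw":0,"jaw":1}]'
```

```text
clock: 10.82
ee_pos: [584.7, 24.8, 271.0]
ee_rot: [2.95, 1.074, 0.004]
wrist_force: [0.1, 0.1, -0.2]
gripper_width: -0.1
```

```bash
python3 -m handwheel '[{"translation":[0,0,0.5],"yaw":0,"jaw":1},{"translation":[0,0,0.7],"yaw":0,"jaw":1},{"translation":[0,0,0.7],"yaw":0,"jaw":1}]'
```

```text
clock: 11.07
ee_pos: [584.6, 24.8, 270.2]
ee_rot: [2.951, 1.074, 0.004]
wrist_force: [-0.2, -0.3, -0.2]
gripper_width: 0.3
```

```bash
python3 -m handwheel '[{"translation":[0,0,0.5],"yaw":0,"jaw":1},{"translation":[0,0,0.8],"yaw":0,"jaw":1},{"translation":[0,0,0.8],"yaw":0,"jaw":1}]'
```

```text
clock: 11.32
ee_pos: [584.7, 24.8, 269.8]
ee_rot: [2.95, 1.074, 0.005]
wrist_force: [-0.4, 0.6, 3.4]
gripper_width: 0.2
```

```bash
python3 -m handwheel '[{"translation":[0,0,0.4],"yaw":0,"jaw":1},{"translation":[0,0,0.6],"yaw":0,"jaw":1},{"translation":[0,0,0.6],"yaw":0,"jaw":1}]'
```

```text
clock: 11.57
ee_pos: [584.8, 25.0, 269.7]
ee_rot: [2.95, 1.075, 0.006]
wrist_force: [-0.1, 1.2, 5.0]
gripper_width: 0.1
```

```bash
python3 -m handwheel '[{"translation":[0,0,0.7],"yaw":0,"jaw":1},{"translation":[0,0,0.9],"yaw":0,"jaw":1},{"translation":[0,0,0.9],"yaw":0,"jaw":1}]'
```

```text
clock: 11.82
ee_pos: [585.1, 25.1, 269.4]
ee_rot: [2.951, 1.075, 0.008]
wrist_force: [-0.9, 2.0, 6.0]
gripper_width: 0.1
```

```bash
python3 -m handwheel '[{"translation":[0,0,1.0],"yaw":0,"jaw":1},{"translation":[0,0,1.0],"yaw":0,"jaw":1},{"translation":[-1,0,0.9],"yaw":0,"jaw":1},{"translation":[-3,0,0.7],"yaw":0,"jaw":1},{"translation":[-5,0,0.5],"yaw":0,"jaw":1},{"translation":[-7,0,0.3],"yaw":0,"jaw":1},{"translation":[-9,0,0.1],"yaw":0,"jaw":1},{"translation":[-10,0,0],"yaw":0,"jaw":1},{"translation":[-10,0,0],"yaw":0,"jaw":1}]'; python3 pan.py
```

```text
clock: 12.57
ee_pos: [577.6, 18.9, 270.2]
ee_rot: [2.951, 1.075, 0.011]
wrist_force: [-1.3, 1.8, 6.4]
gripper_width: 0.3
pans [np.float64(89.36292502040851), np.float64(109.10397276642777)] tilt -0.09870523873009632 poise y lo/hi/z (np.float64(57.30280037652432), np.float64(82.58232437011662), np.float64(90.90700754935916)) n 248
[-1.00517253  1.94395866  6.5014666 ] [577.57345994  18.92195954 270.11877143] -0.284396067064558
```

```bash
python3 -m handwheel '[{"translation":[-1,0,0.75],"yaw":0,"jaw":1},{"translation":[-3,0,0.55],"yaw":0,"jaw":1},{"translation":[-6,0,0.25],"yaw":0,"jaw":1},{"translation":[-9,0,-0.05],"yaw":0,"jaw":1},{"translation":[-12,0,-0.35],"yaw":0,"jaw":1},{"translation":[-15,0,-0.65],"yaw":0,"jaw":1},{"translation":[-18,0,-0.95],"yaw":0,"jaw":1},{"translation":[-21,0,-1.25],"yaw":0,"jaw":1},{"translation":[-23,0,-1.45],"yaw":0,"jaw":1},{"translation":[-25,0,-1.65],"yaw":0,"jaw":1},{"translation":[-25,0,-1.65],"yaw":0,"jaw":1}]'; python3 pan.py
```

```text
clock: 13.53
ee_pos: [558.5, 3.0, 272.5]
ee_rot: [2.951, 1.076, 0.014]
wrist_force: [-1.2, 2.2, 7.6]
gripper_width: 0.2
pans [np.float64(89.0018820688357), np.float64(109.12031670376945)] tilt -0.10059217317466874 poise y lo/hi/z (np.float64(33.39194015330312), np.float64(58.247353108891446), np.float64(96.08072520978537)) n 242
[-1.88030844  2.43296083  7.37345699] [558.54223957   3.06669851 272.49894529] 0.0509217600031095
```

```bash
python3 -m handwheel '[{"translation":[-1,0,0.65],"yaw":0,"jaw":1},{"translation":[-3,0,0.45],"yaw":0,"jaw":1},{"translation":[-6,0,0.1],"yaw":0,"jaw":1},{"translation":[-9,0,-0.2],"yaw":0,"jaw":1},{"translation":[-12,0,-0.5],"yaw":0,"jaw":1},{"translation":[-15,0,-0.8],"yaw":0,"jaw":1},{"translation":[-18,0,-1.1],"yaw":0,"jaw":1},{"translation":[-21,0,-1.4],"yaw":0,"jaw":1},{"translation":[-23,0,-1.6],"yaw":0,"jaw":1},{"translation":[-25,0,-1.8],"yaw":0,"jaw":1},{"translation":[-25,0,-1.8],"yaw":0,"jaw":1}]'; python3 -c "
from h import *
print(status.read_state()['wrist_force'])"
```

```text
clock: 14.5
ee_pos: [539.4, -12.9, 275.0]
ee_rot: [-2.951, -1.076, -0.017]
wrist_force: [-0.9, 2.3, 7.7]
gripper_width: 0.0
[-0.92928149  2.30033423  7.67859176]
```

Release straight up, let it settle, and measure.

```bash
python3 -m handwheel '[{"translation":[0,0,-2],"yaw":0,"jaw":1},{"translation":[0,0,-8],"yaw":0,"jaw":1},{"translation":[0,0,-20],"yaw":0,"jaw":1},{"translation":[0,0,-20],"yaw":0,"jaw":1},{"translation":[0,0,-20],"yaw":0,"jaw":1},{"translation":[0,0,-20],"yaw":0,"jaw":1},{"translation":[0,0,-20],"yaw":0,"jaw":1},{"translation":[0,0,-20],"yaw":0,"jaw":1},{"translation":[0,0,-20],"yaw":0,"jaw":1},{"translation":[0,0,-20],"yaw":0,"jaw":1},{"translation":[0,0,-20],"yaw":0,"jaw":1},{"translation":[0,0,-20],"yaw":0,"jaw":1}]' >/dev/null;  python3 -m handwheel '[{"translation":[0,0,0],"yaw":0,"jaw":1},{"translation":[0,0,0],"yaw":0,"jaw":1},{"translation":[0,0,0],"yaw":0,"jaw":1},{"translation":[0,0,0],"yaw":0,"jaw":1},{"translation":[0,0,0],"yaw":0,"jaw":1},{"translation":[0,0,0],"yaw":0,"jaw":1},{"translation":[0,0,0],"yaw":0,"jaw":1},{"translation":[0,0,0],"yaw":0,"jaw":1},{"translation":[0,0,0],"yaw":0,"jaw":1},{"translation":[0,0,0],"yaw":0,"jaw":1}]'; python3 pan.py; python3 pan.py
```

```text
clock: 16.33
ee_pos: [539.2, -12.9, 294.9]
ee_rot: [-2.951, -1.076, -0.017]
wrist_force: [0.3, -0.5, 0.3]
gripper_width: 0.0
pans [np.float64(99.59417910175944), np.float64(98.67004853184)] tilt 0.004620652849597206 poise y lo/hi/z (np.float64(8.477173065863646), np.float64(33.468564417522494), np.float64(97.00078951741656)) n 235
[-0.91236852  0.54255803  0.80508484] [539.19709997 -12.93571633 294.88381983] -0.07510938952899608
pans [np.float64(99.3960962667121), np.float64(98.66310511010863)] tilt 0.0036649557830173763 poise y lo/hi/z (np.float64(8.555263704193369), np.float64(33.33566378012797), np.float64(98.51954127932727)) n 233
[0.24960842 0.28752732 0.05459862] [539.21840357 -12.93390747 294.8702745 ] -0.24142614311209132
```

Level already, at about +0.004 rad. I'll back well away and check once more before handing in.

```bash
python3 -m handwheel '[{"translation":[0,0,-30],"yaw":0,"jaw":1},{"translation":[0,0,-70],"yaw":0,"jaw":1},{"translation":[0,0,-100],"yaw":0,"jaw":1},{"translation":[0,-35,-100],"yaw":0,"jaw":1},{"translation":[0,-70,-100],"yaw":0,"jaw":1},{"translation":[0,-100,-100],"yaw":0,"jaw":1},{"translation":[0,-100,-100],"yaw":0,"jaw":1},{"translation":[0,-100,-100],"yaw":0,"jaw":1},{"translation":[0,-100,-100],"yaw":0,"jaw":1},{"translation":[0,-100,-100],"yaw":0,"jaw":1},{"translation":[0,-100,-100],"yaw":0,"jaw":1},{"translation":[0,-100,-100],"yaw":0,"jaw":1}]'; python3 pan.py; python3 pan.py s9
```

```text
clock: 17.43
ee_pos: [474.4, 62.6, 394.2]
ee_rot: [-2.952, -1.074, -0.016]
wrist_force: [0.3, 0.3, 0.4]
gripper_width: -0.1
pans [np.float64(99.62517402748972), np.float64(98.5742461301005)] tilt 0.005254639486946076 poise y lo/hi/z (np.float64(8.35167303888954), np.float64(33.77683092932475), np.float64(98.32364189249901)) n 243
[-1.03757044 -0.61129429 -0.51773817] [474.33104727  62.72954392 394.25915932] 0.024974781464955836
pans [np.float64(99.58957675272848), np.float64(98.53953963899869)] tilt 0.005250185568648931 poise y lo/hi/z (np.float64(8.420249616830379), np.float64(33.9278972873808), np.float64(98.39477092712173)) n 237
[0.83505933 0.56777027 0.83650685] [474.23348524  62.76535889 394.29039575] -0.33681153119149
```

View pics/s9.png

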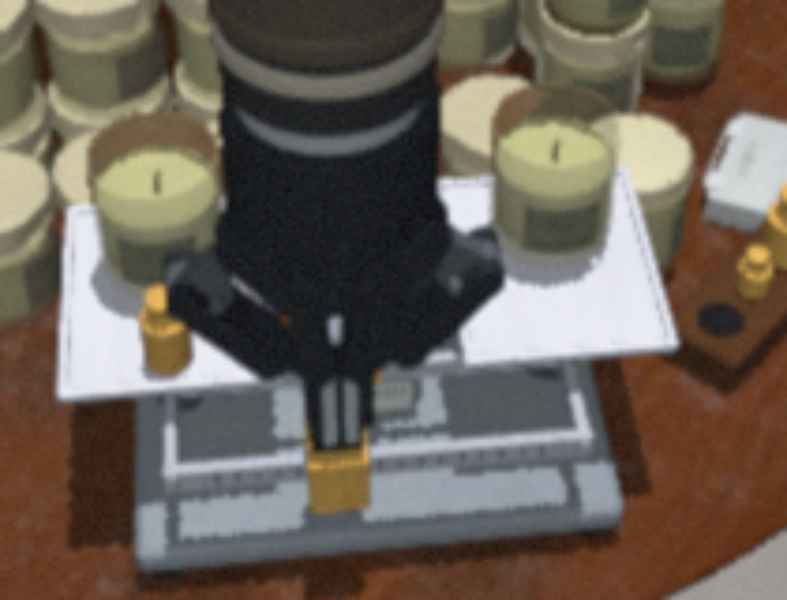

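Both candles stand, at (158,215) and (555,190). The weight is upright at (165,335) on the left pan, the pans are level and the gripper is well above them.

```bash
python3 -c "
from bench import bot; print(bot.sign_off())"
```

```text
the job is handed in; nothing more can be done
None
```

The balance now sits level on its own, and I handed the job in at about 17.5 s on the robot's clock.

- **Weight:** I lifted it off the right pan, lowered it slowly onto the left pan beside the lighter candle, and let go once the pan had sunk nearly to its stop.
- **Poise:** I pressed its button with closed fingertips and slid it from about +78 mm to about +21 mm, then released. The wrist sensor read about 6.0 to 7.7 N at the readings taken while pressing and sliding.
- **Last checks:** After release the beam read about +0.004 to +0.005 rad, steady over four pictures and well inside the 0.02 rad limit. Both candles and the weight stand upright on their pans, and the gripper was clear of everything.
- **Unexplained reading:** The wrist sensor showed 7.3 N upward while I gripped the weight. It was gone once I lifted. I did not find the cause.
- **Not checked:** I did not measure the positions of the bystanders. Those visible in the last picture look undisturbed.

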